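# Clear up after the plaster-painting class

### The job

Sort the mixed things on the table into the three wooden trays: stand both spiral shell casts upright in the slatted drying tray with about two fingers' width of air between them, stand the large and the small paint pot upright in the bay of the two-bay pot tray that suits its size (large pot in the wide bay, small pot in the narrow bay), and lay the wooden modelling tool flat and lengthwise in the middle of the long plain tool tray. Leave the water bowl and the roll of tape where they are.

Things in the scene. Friction and masses are not known exactly. Their poses are not given: they have to be found in the camera images.
- cast_1: One of two identical loose off-white plaster spiral shell casts (0.13 kg), standing point upwards: a near-cylindrical body 56 mm in diameter (57-60 mm over the ridges) from 15 to 46 mm above its underside, above it a stepped spire to a blunt point at 82 mm; flat foot 44 mm across. Grip it round the body, about 32 mm up. Origin: centre of its underside; z up along its axis. The two casts are interchangeable.
- cast_2: The second plaster spiral shell cast, the same as cast_1 in every way.
- pot_large: Loose large paint pot (white plastic, grey screw lid), a closed upright cylinder 60 mm in diameter and 64 mm high, about 0.19 kg. Origin: centre of its underside; z up.
- pot_small: Loose small paint pot of the same make, an upright cylinder 40 mm in diameter and 52 mm high, about 0.075 kg. Origin: centre of its underside; z up.
- model_tool: Loose wooden modelling tool lying flat, 152 mm long along its x axis, symmetric end to end. The middle 90 mm is a square-edged grip 18 mm wide (y) and 16 mm thick (z); the two flat end blades are 14 mm wide and 9 mm thick. 0.04 kg, balanced at the middle. Origin: centre of its underside; z up.
- drying_tray: Fixed low wooden tray with a slatted floor, 120 mm (its x) by 200 mm (its y) outside, walls 5 mm thick with their tops 18 mm above the table; the slats' tops, on which the casts stand, are 10 mm above the table. Room for two casts side by side along y, at about y = -50 and +50 mm. Origin: centre of its underside, on the table; z up.
- pot_tray: Fixed plywood tray with two open bays of different width, 95 mm (its x) by 182 mm (its y) outside, 20 mm high, walls and divider 5 mm thick, floor top 4 mm above the table. Wide bay: inside 85 mm in x by 97 mm in y, centre at x = 0, y = +37.5 mm. Narrow bay: inside 85 by 70 mm, centre at x = 0, y = -51 mm. Origin: centre of its underside, on the table; z up.
- tool_tray: Fixed long plain wooden tray without slats or divider, 95 mm (its x) by 220 mm (its y, the long way) outside, 15 mm high, walls 4 mm thick, floor top 4 mm above the table. Origin: centre of its underside, on the table; z up.
- bowl: Bystander: loose, empty white ceramic water bowl, 90 mm across the rim and 42 mm high. Leave it where it is. Origin: centre of its underside.
- tape: Bystander: loose cardboard-brown ring (roll of tape) lying flat, 44 mm outside and 30 mm inside diameter, 20 mm high, among the things. Leave it where it is. Origin: centre of its underside.
There are look-alikes about, which are no part of the job. What is shaped like the cast_2 but green or turquoise is not meant.

How it is judged (in metres and radians):
At the end, for the whole second after the job is handed in: Casts upright (0.15 rad) on the slats inside the drying tray, axes over 68 mm apart; large pot upright on the wide bay's floor, small on the narrow's; tool flat in its tray, middle within 36 mm, length within 0.4 rad; bowl and tape moved under 25 mm; all at rest (x of cast_1 in the frame of drying_tray between -0.036 and 0.036 m and y of cast_1 in the frame of drying_tray between -0.076 and 0.076 m and z of cast_1 in the frame of drying_tray between 0.005 and 0.015 m and angle between each of cast_1, cast_2, pot_large, pot_small's own z axis and vertical below 0.15 rad and linear speed of each of cast_1, cast_2, pot_large, pot_small, model_tool below 0.02 m/s and angular speed of each of cast_1, cast_2, pot_large, pot_small, model_tool below 0.3 rad/s and x of cast_2 in the frame of drying_tray between -0.036 and 0.036 m and y of cast_2 in the frame of drying_tray between -0.076 and 0.076 m and z of cast_2 in the frame of drying_tray between 0.005 and 0.015 m and horizontal distance between cast_1 and cast_2 above 0.068 m and x of pot_large in the frame of pot_tray between -0.018 and 0.018 m and y of pot_large in the frame of pot_tray between 0.0135 and 0.0615 m and z of pot_large in the frame of pot_tray between -0.001 and 0.009 m and x of pot_small in the frame of pot_tray between -0.026 and 0.026 m and y of pot_small in the frame of pot_tray between -0.07 and -0.032 m and z of pot_small in the frame of pot_tray between -0.001 and 0.009 m and x of model_tool in the frame of tool_tray between -0.036 and 0.036 m and y of model_tool in the frame of tool_tray between -0.036 and 0.036 m and z of model_tool in the frame of tool_tray between -0.001 and 0.009 m and angle between model_tool's own z axis and vertical below 0.12 rad and angle between the x axis of model_tool and the y axis of tool_tray, either way round below 0.4 rad and distance of each of bowl, tape from where it was at the start of the episode below 0.025 m); the robot touches nothing.
It fails at once if the water bowl is knocked from its place (distance of bowl from where it was at the start of the episode above 0.04 m).
It fails at once if the roll of tape is knocked from its place (distance of tape from where it was at the start of the episode above 0.04 m).
It also fails if it takes over 144 s, if anything falls off the work surface, if the arm or the gripper's body presses on something with over 40 N, if the wrist force passes 120 N, or if a joint passes its speed limit or range.

### The arm

A 6-joint arm with a two-finger parallel gripper is mounted at the origin on the work surface. World frame = base frame: x ahead of the robot, y to its left, z up, the work surface at z = 0. Lengths are in mm, angles in degrees, forces in N, time in s.
With the tool pointing down it reaches from about 350 to 850 mm from the base axis. Payload 8.1 kg.
Tool frame: the origin (TCP) lies on the centre line of the jaws, within the pads' length; the fingertips stand 19 mm ahead of it and the grasp point (between the pads) is the TCP; z points along the fingers, y is the direction in which the jaws open and shut (so a half turn about z gives the same grasp; the last joint's range is limited). The gripper opens to 85 mm and grips with 20 to 120 N. Pads are 22 mm wide; open, the fingers measure 114 mm over their backs; the gripper's body (76 mm by 85 mm) begins 54 mm behind the grasp point. The pads swing forward as they close: fully open they stand 13 mm farther back than shut.
Start: joints at [-72.559, 7.471, 85.268, -0, 87.261, -4.893], TCP at [228.022, -554.988, 250.292] pointing down, gripper open.
Joint ranges: [-169.43, 169.43], [-51.17, 129.36], [1.28, 143.12], [-76.62, 256.62], [0, 156.53], [-152.29, 152.29]. Speed limits (degrees/s): [136.94, 136.94, 159.86, 180, 180, 180].

### API

Orientations are given as [roll, pitch, yaw] about the fixed x, y, z axes, in that order (R = Rz(yaw) Ry(pitch) Rx(roll)).
In Python, from bench import r, viewer gives the robot as it stands.
- The arm moves only by the tool carry_out, never from a script. Its argument "commands" is a list that holds one entry, the list of rows, each a list of 7 numbers: the finger opening in mm, from 0 to 85.4, then the shift along the tool's x, y, z in mm, then the turn, a rotation vector about the tool's x, y, z in degrees. A call has 1 to 5 rows; each row is the pose to reach, as a shift and turn from the pose commanded when the call began, along the tool's axes at that moment; what a row does not reach only later rows make up. A row lasts 1/8 s, in which the tool goes at most 62.5 mm and 10.7 degrees, less where a joint would pass 70% of its speed; a pose out of reach is approached as far as the arm can. A call with a gripper value outside its range is refused whole. The fingers move at their own pace and stop on an object; "grip_force" is the grip in N (left out, the last holds). Time passes only in rows, so rows that repeat a pose let the fingers close. It gives the time, the measured TCP pose, the force and the opening at its end, in the units of the state.
- r.sense(): the state, without advancing time (a new reading comes with each control period).
- viewer.snapshot(name): name is "scene" or "top" or "wrist"; returns the picture (384x512x3 uint8, red, green, blue); there is no depth.
- viewer.calibration(name): a dict with "camera_matrix" (3x3 intrinsics, pixels), "rvec" (rotation vector, rad) and "tvec" (3), from world to camera coordinates, as OpenCV has them. Camera axes: x right, y down, z forward; pixel columns grow to the right and rows downward; lengths in mm; the calibration is good to about 2 mm. A picture is of the moment at which its call begins: read the wrist's pose just before it. calibration takes no time and is no camera call; for the wrist camera it gives the pose at the moment of the call.
- r.hand_in(): hands the job in, once; it reports no verdict.
The state is a dict: "time": time; "joint_pos": joint angles; "qd": joint speeds; "joint_efforts": joint torques, N m; "tool_pos": TCP position; "tcp_rot": TCP orientation; "ft_force": force on the tool from outside, world axes, zero at the start; "wrist_torque": the same for the moment, N m; "finger_gap": finger opening in mm.
Only numpy, scipy, OpenCV 4.12 (cv2) and the standard library are available. Lean on these libraries where they do the work, as an engineer would, in place of code of your own. Each camera call takes 0.05 s, during which the arm holds its last target. There are 200 camera calls.

## Working session

There is one attempt and no reset: what is moved stays moved. The work goes in short steps, Python scripts to look and compute and a tool call to move; the robot and the scene stay as the last step left them, time stands still between calls to the robot, and variables do not carry over. Pictures are saved under pics/ and viewed, about 12 in all and at most 16, crops included, and the job is handed in when it is done.

Besides the shell and the picture viewer there is one more tool, called after "Call:" by a JSON object that holds its "name" and its "arguments". carry_out: Moves the arm, as the interface text tells. Its arguments: {"type":"object","properties":{"commands":{"type":"array","items":{"type":"array","items":{"type":"array","items":{"type":"number"}}}},"grip_force":{"type":"number"}},"required":["commands"]}

```bash
mkdir -p pics; ls
python3 - <<'E'
from bench import r, viewer
import cv2
s=r.sense(); print(s)
for n in ("scene","top"):
    im=viewer.snapshot(n); cv2.imwrite(f"pics/{n}0.png",cv2.resize(im[:,:,::-1],(800,600),interpolation=cv2.INTER_CUBIC))
    cv2.imwrite(f"pics/{n}0_raw.png",im[:,:,::-1])
    print(viewer.calibration(n))
E
```

```text
pics
{'time': 0.0, 'joint_pos': array([-7.25610731e+01,  7.51663087e+00,  8.53287988e+01, -3.40081303e-04,
        8.72611534e+01, -4.89601886e+00]), 'qd': array([-0.05421764, -0.01539408,  0.00804422,  0.06398535, -0.01104005,
       -0.03899549]), 'joint_efforts': array([ 4.87098041e-04, -5.69393063e+01, -5.00557065e+01, -2.46501622e-04,
        1.46213325e-02,  1.95247543e-05]), 'tool_pos': array([ 227.848981  , -554.5027505 ,  249.23312457]), 'tcp_rot': array([-1.79893777e+02, -8.75819116e-03,  2.23349542e+01]), 'ft_force': array([-0.00452036,  0.55314143,  0.14701139]), 'wrist_torque': array([ 0.00668372, -0.00097948, -0.00969444]), 'finger_gap': 85.93230008538026}
{'camera_matrix': array([[413.7082227 ,   0.        , 259.09487646],
       [  0.        , 413.7082227 , 192.13520051],
       [  0.        ,   0.        ,   1.        ]]), 'rvec': array([ 1.97581286,  1.34942773, -0.5948276 ]), 'tvec': array([-172.79074353, -232.61043881, 1482.35141834])}
{'camera_matrix': array([[492.2675894 ,   0.        , 257.48168053],
       [  0.        , 492.2675894 , 192.22781227],
       [  0.        ,   0.        ,   1.        ]]), 'rvec': array([ 2.21739204, -2.17754108,  0.07422469]), 'tvec': array([  -6.29746353,  442.96408464, 1487.16789145])}
```

View pics/top0.png

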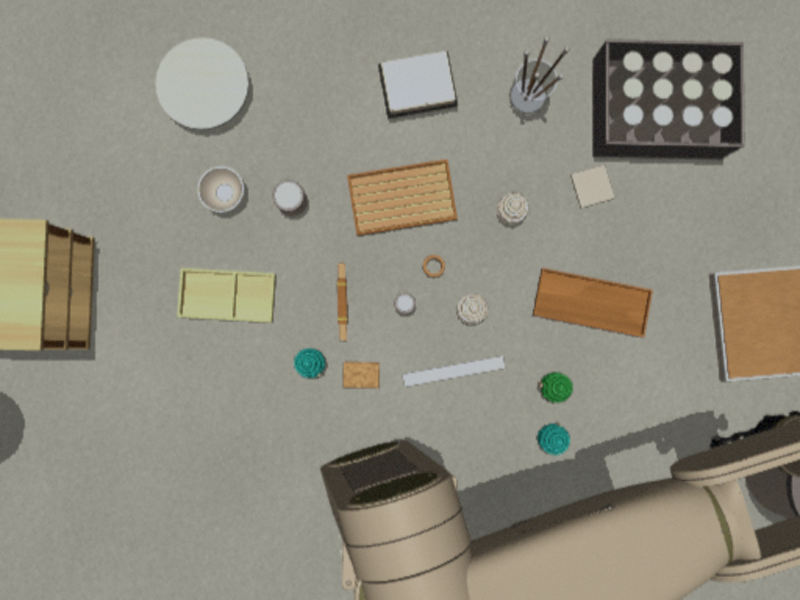

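View pics/scene0.png

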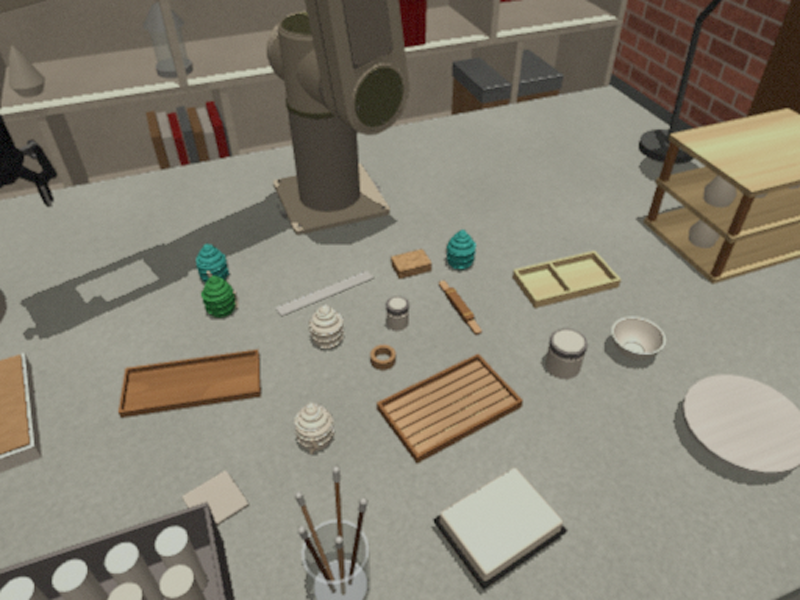

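The top view shows the casts at (513,208) and (472,309), the large pot at (289,197) and the small pot at (404,303). The tool is at (342,302). The drying tray is at (402,198), the pot tray at (226,296) with its wide bay on the left, and the tool tray at (592,302). The tape is at (433,266) and the bowl at (221,190).

```bash
cat > h.py <<'E'
import numpy as np, cv2
from scipy.spatial.transform import Rotation as R
def ray(cal,uv,z):
    K,rv,t=cal["camera_matrix"],np.array(cal["rvec"]),np.array(cal["tvec"])
    M=cv2.Rodrigues(rv)[0]; C=-M.T@t
    uv=np.atleast_2d(np.float64(uv)); d=(M.T@np.linalg.inv(K)@np.c_[uv,np.ones(len(uv))].T).T
    return (C+d*((z-C[2])/d[:,2])[:,None])[:,:2]
def blob(mask,uv,rad=70):
    """contour of mask nearest to uv (raw pixels)"""
    cs,_=cv2.findContours(mask.astype(np.uint8),cv2.RETR_EXTERNAL,cv2.CHAIN_APPROX_NONE)
    cs=[c for c in cs if cv2.contourArea(c)>25]
    return min(cs,key=lambda c:np.linalg.norm(c[:,0].mean(0)-uv))
E
python3 - <<'E'
from h import *
from bench import viewer
im=cv2.imread("pics/top0_raw.png"); cal=viewer.calibration("top")
hsv=cv2.cvtColor(im,cv2.COLOR_BGR2HSV); S,V=hsv[...,1],hsv[...,2]
col=cv2.morphologyEx(((S>75)&(V>60)).astype(np.uint8),cv2.MORPH_CLOSE,np.ones((3,3)))
bright=(V>165)&(S<75)
for n,uv,z,m in [("dry",(402,198),18,col),("pottray",(226,296),20,col),("tooltray",(592,302),15,col),("tool",(342,302),12,col),("tape",(433,266),20,col),
   ("castA",(513,208),35,bright),("castB",(472,309),35,bright),("potL",(289,197),64,bright),("potS",(404,303),52,bright),("bowl",(221,190),42,bright)]:
    c=blob(m,np.array(uv)*.64); p=ray(cal,c[:,0],z).astype(np.float32)
    (x,y),(w,h),a=cv2.minAreaRect(p); (cx,cy),rad=cv2.minEnclosingCircle(p)
    print(n,"rect",round(x),round(y),"size",round(w),round(h),"ang",round(a,1),"| circ",round(cx),round(cy),round(rad),"px",c[:,0].mean(0).round())
print(cal, -cv2.Rodrigues(cal["rvec"])[0].T@cal["tvec"])
E
```

```text
dry rect 646 7 size 122 200 ang 10.4 | circ 646 7 115 px [257. 126.]
pottray rect 449 342 size 179 83 ang 87.7 | circ 449 343 97 px [140. 183.]
tooltray rect 447 -369 size 222 96 ang 79.7 | circ 446 -369 119 px [379. 193.]
tool rect 439 119 size 146 18 ang 1.3 | circ 439 120 74 px [219. 193.]
tape rect 511 -58 size 43 40 ang 0.9 | circ 512 -57 22 px [277. 170.]
castA rect 628 -209 size 53 53 ang 53.9 | circ 628 -208 28 px [328. 134.]
castB rect 432 -132 size 55 49 ang 83.9 | circ 432 -132 28 px [302. 196.]
potL rect 637 223 size 45 47 ang 1.2 | circ 637 223 25 px [184. 124.]
potS rect 437 -1 size 27 27 ang 1.0 | circ 437 -1 15 px [259. 193.]
bowl rect 642 349 size 62 55 ang 46.1 | circ 642 348 32 px [144. 124.]
{'camera_matrix': array([[492.2675894 ,   0.        , 257.48168053],
       [  0.        , 492.2675894 , 192.22781227],
       [  0.        ,   0.        ,   1.        ]]), 'rvec': array([ 2.21739204, -2.17754108,  0.07422469]), 'tvec': array([  -6.29746353,  442.96408464, 1487.16789145])} [ 357.384655     16.70919167 1509.94112036]
```

Call:
{"name": "carry_out", "arguments": {"commands": [[[85,35,-31.5,0,0,0,-6.8],[85,70,-63,0,0,0,-13.5],[85,105,-94.5,0,0,0,-20.3],[85,140,-126,0,0,0,-27],[85,174.9,-157.3,0,0,0,-33.8]]], "grip_force": 40}}

```text
time: 0.72
tool_pos: [330.3, -341.4, 249.9]
tcp_rot: [-180.0, -0.0, 56.3]
ft_force: [1.9, -0.3, -0.5]
finger_gap: 84.8
```

Call:
{"name": "carry_out", "arguments": {"commands": [[[85,46,-7,10,0,0,-6.8],[85,93,-14,20,0,0,-13.6],[85,139,-20,30,0,0,-20.3],[85,186,-27,40,0,0,-27.1],[85,232,-33.1,50,0,0,-33.9]]]}}

```text
time: 1.35
tool_pos: [432.1, -130.4, 199.7]
tcp_rot: [-180.0, -0.0, 90.3]
ft_force: [-0.3, -0.3, -0.6]
finger_gap: 85.0
```

```bash
cat > w.py <<'E'
from h import *
from bench import r, viewer
import sys
def wrist(name):
    cal=viewer.calibration("wrist"); im=viewer.snapshot("wrist")[:,:,::-1].copy()
    cv2.imwrite(f"pics/{name}.png",im); return im,cal
E
python3 - <<'E'
from w import *
im,cal=wrist("w1"); print(cal, r.sense()["tool_pos"],r.sense()["tcp_rot"])
print(-cv2.Rodrigues(cal["rvec"])[0].T@cal["tvec"])
E
```

```text
{'camera_matrix': array([[336.22622781,   0.        , 252.50058651],
       [  0.        , 336.22622781, 183.45871684],
       [  0.        ,   0.        ,   1.        ]]), 'rvec': array([-2.84508779e+00, -5.88018447e-03, -5.10860369e-05]), 'tvec': array([-432.25838776, -149.05802418,  293.65313337])} [ 433.06866538 -125.83938147  198.19814018] [-179.95882322   -0.22883907   90.70907101]
[432.66904935 -55.00515238 324.14456349]
```

View pics/w1.png

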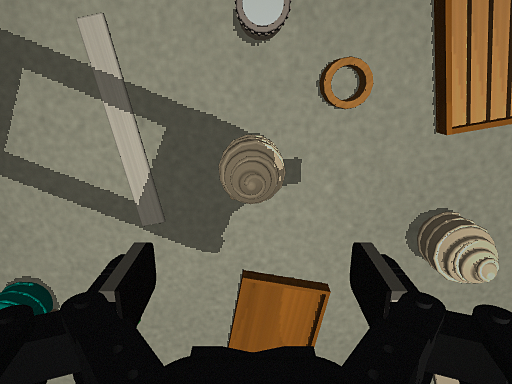

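The wrist view shows cast B at (252,168) with its tip at (252,182). The tape is at (347,82), the small pot at (263,8) and cast A at (455,245).

Run:
```python
from w import *
for i in range(3):
    s=r.sense(); print(s["time"],s["tool_pos"],s["tcp_rot"])
cal=viewer.calibration("wrist"); print(-cv2.Rodrigues(cal["rvec"])[0].T@cal["tvec"])
print("tip",ray(cal,(252,183),80),"body",ray(cal,[(252,134),(252,204),(219,170),(285,170)],35), "tape",ray(cal,(347,82),20),"castA tip",ray(cal,(488,269),80))
```

```text
1.4 [ 433.06866538 -125.83938147  198.19814018] [-179.95882322   -0.22883907   90.70907101]
1.4 [ 433.06866538 -125.83938147  198.19814018] [-179.95882322   -0.22883907   90.70907101]
1.4 [ 433.06866538 -125.83938147  198.19814018] [-179.95882322   -0.22883907   90.70907101]
[433.17267306 -50.96669091 322.92326602]
tip [[ 433.410192  -123.7871103]] body [[ 432.94766961  -93.47113562]
 [ 433.68514135 -157.24993033]
 [ 404.15255496 -125.64211121]
 [ 462.47221752 -124.92671597]] tape [[514.32915453 -49.85097329]] castA tip [[ 626.94111177 -194.71723083]]
```

Call:
{"name": "carry_out", "arguments": {"commands": [[[85,0,0,0,0,0,0],[85,0,0,0,0,0,0],[85,0,0,0,0,0,0],[85,0,0,0,0,0,0]]]}}

```text
time: 1.9
tool_pos: [431.7, -132.8, 200.5]
tcp_rot: [180.0, 0.0, 89.9]
ft_force: [0.5, 0.1, -0.0]
finger_gap: 84.8
```

Run:
```python
from w import *
im,cal=wrist("w2"); print(r.sense()["tool_pos"],r.sense()["tcp_rot"])
print(-cv2.Rodrigues(cal["rvec"])[0].T@cal["tvec"])
hsv=cv2.cvtColor(im,cv2.COLOR_BGR2HSV)
g=cv2.cvtColor(im,cv2.COLOR_BGR2GRAY)
cv2.imwrite("pics/w2c.png",cv2.resize(im[:300,180:],(0,0),fx=2,fy=2,interpolation=cv2.INTER_CUBIC))
m=(hsv[...,1]>110)&(hsv[...,0]<25)
c=blob(m,(347,82)); print("tape",cv2.minEnclosingCircle(ray(cal,c[:,0],20).astype(np.float32)))
```

```text
[ 431.6715549  -132.6767103   200.44800677] [1.79986373e+02 8.13584058e-03 8.99422461e+01]
[432.63824365 -57.43571022 324.91186575]
tape ((513.3851928710938, -55.88070297241211), 23.236289978027344)
```

View pics/w2c.png

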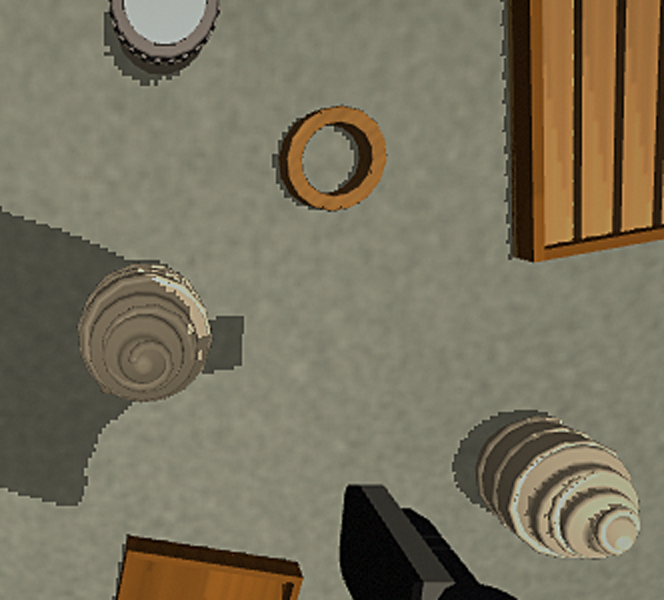

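The crop shows cast B's tip at (147,365) and cast A's tip at (622,530). The tape is at (336,158), well clear of both.

Run:
```python
from w import *
cal=viewer.calibration("wrist")
f=lambda l:[(180+a/2,b/2) for a,b in l]
print("B tip",ray(cal,f([(147,362)]),81),"B body",ray(cal,f([(79,330),(210,330),(150,262),(145,402)]),32))
print("A tip",ray(cal,f([(622,530)]),81), "A foot-left edge",ray(cal,f([(477,460),(530,416)]),32))
```

```text
B tip [[ 433.26470187 -129.92190607]] B body [[ 402.93936623 -129.51544744]
 [ 461.61628282 -129.59995924]
 [ 434.72038521  -99.16116073]
 [ 432.45170494 -163.82864354]]
A tip [[ 627.76738652 -201.99316545]] A foot-left edge [[ 590.28485051 -193.36264226]
 [ 611.77264542 -171.0140029 ]]
```

Call:
{"name": "carry_out", "arguments": {"commands": [[[85,2,1,50,0,0,0],[85,2,1,100,0,0,0],[85,2,1,140,0,0,0],[85,2,1,160,0,0,0],[85,2,1,166,0,0,0]]]}}

```text
time: 2.58
tool_pos: [431.6, -129.8, 32.9]
tcp_rot: [-179.9, -0.1, 90.0]
ft_force: [0.2, -0.2, 0.6]
finger_gap: 85.2
```

Call:
{"name": "carry_out", "arguments": {"commands": [[[50,0,0,0,0,0,0],[50,0,0,0,0,0,0],[50,0,0,0,0,0,0],[50,0,0,0,0,0,0],[50,0,0,0,0,0,0]]], "grip_force": 40}}

```text
time: 3.2
tool_pos: [434.0, -130.5, 35.8]
tcp_rot: [179.9, 0.1, 90.0]
ft_force: [-0.6, -0.3, 7.3]
finger_gap: 54.5
```

Call:
{"name": "carry_out", "arguments": {"commands": [[[50,0,0,-15,0,0,0],[50,0,0,-45,0,0,0],[50,0,0,-80,0,0,0],[50,0,0,-105,0,0,0],[50,0,0,-105,0,0,0]]]}}

```text
time: 3.82
tool_pos: [434.5, -130.6, 142.3]
tcp_rot: [179.7, 0.1, 90.0]
ft_force: [0.5, -0.6, -1.2]
finger_gap: 54.1
```

Call:
{"name": "carry_out", "arguments": {"commands": [[[50,30,33,0,0,0,-2],[50,75,82,0,0,0,-4],[50,120,132,0,0,0,-7],[50,160,175,0,0,0,-9],[50,186,204,0,0,0,-10.4]]]}}

```text
time: 4.45
tool_pos: [637.3, 58.4, 137.3]
tcp_rot: [-179.9, -0.0, 100.6]
ft_force: [-0.7, -0.7, -0.8]
finger_gap: 54.2
```

Call:
{"name": "carry_out", "arguments": {"commands": [[[50,0,0,10,0,0,0],[50,0,0,30,0,0,0],[50,0,0,60,0,0,0],[50,0,0,80,0,0,0],[50,0,0,85,0,0,0]]]}}

```text
time: 5.08
tool_pos: [634.4, 55.4, 51.4]
tcp_rot: [-179.7, -0.0, 100.4]
ft_force: [0.1, 0.2, -1.7]
finger_gap: 54.3
```

Call:
{"name": "carry_out", "arguments": {"commands": [[[50,0,0,3,0,0,0],[50,0,0,6,0,0,0],[50,0,0,8,0,0,0],[50,0,0,9.5,0,0,0],[50,0,0,9.5,0,0,0]]]}}

```text
time: 5.7
tool_pos: [637.2, 56.2, 45.9]
tcp_rot: [179.9, 0.0, 100.4]
ft_force: [-2.4, 0.1, 5.8]
finger_gap: 54.2
```

Contact at about 6 N, so the cast is standing. I'll release it and rise.

Call:
{"name": "carry_out", "arguments": {"commands": [[[60,0,0,0,0,0,0],[75,0,0,0,0,0,0],[75,0,0,0,0,0,0],[75,0,0,0,0,0,0],[75,0,0,0,0,0,0]]]}}

```text
time: 6.32
tool_pos: [636.7, 56.2, 44.7]
tcp_rot: [-180.0, -0.0, 100.4]
ft_force: [1.0, 0.5, 0.6]
finger_gap: 74.8
```

Call:
{"name": "carry_out", "arguments": {"commands": [[[75,0,0,-20,0,0,0],[80,0,0,-70,0,0,0],[85,0,0,-115,0,0,0],[85,0,0,-155.5,0,0,0],[85,0,0,-155.5,0,0,0]]]}}

```text
time: 6.95
tool_pos: [639.7, 56.2, 207.6]
tcp_rot: [179.4, 0.1, 100.4]
ft_force: [-0.8, -0.2, 0.3]
finger_gap: 85.1
```

Call:
{"name": "carry_out", "arguments": {"commands": [[[85,-55,-12,0,0,0,0],[85,-110,-24,0,0,0,0],[85,-165,-36,0,0,0,0],[85,-220,-48,0,0,0,0],[85,-254,-56,0,0,0,0]]]}}

```text
time: 7.58
tool_pos: [626.9, -206.5, 200.4]
tcp_rot: [-180.0, 0.0, 100.3]
ft_force: [0.0, 1.0, -0.4]
finger_gap: 84.9
```

Call:
{"name": "carry_out", "arguments": {"commands": [[[85,0,0,0,0,0,0],[85,0,0,0,0,0,0],[85,0,0,0,0,0,0]]]}}

```text
time: 7.95
tool_pos: [627.8, -202.4, 200.3]
tcp_rot: [-180.0, -0.0, 100.5]
ft_force: [0.2, -0.1, 0.0]
finger_gap: 85.4
```

Run:
```python
from w import *
im,cal=wrist("w3"); print(r.sense()["tool_pos"],r.sense()["tcp_rot"])
hsv=cv2.cvtColor(im,cv2.COLOR_BGR2HSV)
from math import *
# predicted pixel of axis points for (628,-204)
for z in (32,82): print(z,cv2.projectPoints(np.float64([[628,-204,z]]),cal["rvec"],cal["tvec"],cal["camera_matrix"],None)[0].ravel())
```

```text
[ 627.80715604 -202.43359178  200.33760644] [-1.79996948e+02 -1.53173711e-02  1.00523470e+02]
32 [251.41266925 170.05611315]
82 [251.19557315 186.81044028]
```

View pics/w3.png

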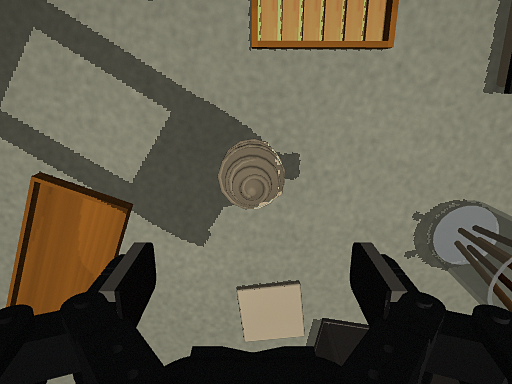

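The view shows cast A's tip at (252,188), within 2 px of the prediction. The gap to the brush glass at (465,235) is ample.

Call:
{"name": "carry_out", "arguments": {"commands": [[[85,-1,0,50,0,0,0],[85,-1,0,100,0,0,0],[85,-1,0,140,0,0,0],[85,-1,0,160,0,0,0],[85,-1,0,166,0,0,0]]]}}

```text
time: 8.62
tool_pos: [627.5, -204.0, 33.4]
tcp_rot: [-179.9, -0.1, 100.5]
ft_force: [-0.3, 0.1, 0.1]
finger_gap: 85.2
```

Call:
{"name": "carry_out", "arguments": {"commands": [[[50,0,0,0,0,0,0],[50,0,0,0,0,0,0],[50,0,0,0,0,0,0],[50,0,0,0,0,0,0],[50,0,0,0,0,0,0]]]}}

```text
time: 9.25
tool_pos: [629.5, -205.4, 36.9]
tcp_rot: [179.8, 0.1, 100.4]
ft_force: [-0.1, -0.1, 7.1]
finger_gap: 54.5
```

Call:
{"name": "carry_out", "arguments": {"commands": [[[50,0,0,-15,0,0,0],[50,0,0,-45,0,0,0],[50,0,0,-70,0,0,0],[50,0,0,-75,0,0,0],[50,0,0,-75,0,0,0]]]}}

```text
time: 9.88
tool_pos: [627.8, -204.8, 109.5]
tcp_rot: [180.0, 0.0, 100.4]
ft_force: [0.1, -0.4, -1.7]
finger_gap: 54.4
```

Call:
{"name": "carry_out", "arguments": {"commands": [[[50,25,9,0,0,0,0],[50,65,23,0,0,0,0],[50,110,40,0,0,0,0],[50,140,50,0,0,0,0],[50,155.5,56,0,0,0,0]]]}}

```text
time: 10.5
tool_pos: [653.8, -39.8, 107.5]
tcp_rot: [-179.8, -0.1, 100.5]
ft_force: [0.1, -0.3, -2.3]
finger_gap: 54.4
```

Call:
{"name": "carry_out", "arguments": {"commands": [[[50,0,0,15,0,0,0],[50,0,0,35,0,0,0],[50,0,0,48,0,0,0],[50,0,0,55,0,0,0],[50,0,0,55,0,0,0]]]}}

```text
time: 11.12
tool_pos: [654.2, -42.1, 53.3]
tcp_rot: [-179.9, -0.0, 100.4]
ft_force: [0.8, -0.4, -0.8]
finger_gap: 54.1
```

Call:
{"name": "carry_out", "arguments": {"commands": [[[50,0,0,3,0,0,0],[50,0,0,6,0,0,0],[50,0,0,8,0,0,0],[50,0,0,9.5,0,0,0],[50,0,0,9.5,0,0,0]]]}}

```text
time: 11.75
tool_pos: [655.0, -41.6, 46.9]
tcp_rot: [180.0, 0.0, 100.4]
ft_force: [-8.2, -0.3, 12.4]
finger_gap: 54.2
```

Call:
{"name": "carry_out", "arguments": {"commands": [[[60,0,0,0,0,0,0],[75,0,0,0,0,0,0],[75,0,0,0,0,0,0],[75,0,0,0,0,0,0],[75,0,0,0,0,0,0]]]}}

```text
time: 12.38
tool_pos: [654.7, -41.7, 44.7]
tcp_rot: [-180.0, -0.0, 100.4]
ft_force: [-0.1, -0.3, 0.1]
finger_gap: 74.8
```

Call:
{"name": "carry_out", "arguments": {"commands": [[[75,0,0,-20,0,0,0],[80,0,0,-70,0,0,0],[85,0,0,-115,0,0,0],[85,0,0,-155.5,0,0,0],[85,0,0,-155.5,0,0,0]]]}}

```text
time: 13.0
tool_pos: [657.7, -42.1, 207.8]
tcp_rot: [179.4, 0.2, 100.4]
ft_force: [0.5, 0.1, -1.0]
finger_gap: 85.0
```

Call:
{"name": "carry_out", "arguments": {"commands": [[[85,55,6,0,0,0,3],[85,110,12,0,0,0,6],[85,165,18,0,0,0,9],[85,220,25,0,0,0,11],[85,264,30,0,0,0,12.7]]]}}

```text
time: 13.62
tool_pos: [635.7, 225.6, 200.5]
tcp_rot: [-180.0, -0.0, 87.7]
ft_force: [0.5, 0.4, 0.1]
finger_gap: 85.0
```

Call:
{"name": "carry_out", "arguments": {"commands": [[[85,0,0,0,0,0,0],[85,0,0,0,0,0,0],[85,0,0,0,0,0,0],[85,0,0,0,0,0,0]]]}}

```text
time: 14.12
tool_pos: [636.7, 222.1, 200.4]
tcp_rot: [180.0, 0.0, 87.6]
ft_force: [-0.4, 0.7, 0.5]
finger_gap: 84.7
```

Run:
```python
from w import *
im,cal=wrist("w4"); print(r.sense()["tool_pos"],r.sense()["tcp_rot"])
for z in (0,64): print(z,cv2.projectPoints(np.float64([[637,223,z]]),cal["rvec"],cal["tvec"],cal["camera_matrix"],None)[0].ravel())
```

```text
[636.67332876 222.30039632 200.35765321] [-1.79999335e+02  3.74623249e-03  8.76523354e+01]
0 [252.03363778 159.50267652]
64 [251.89207722 177.2968937 ]
```

View pics/w4.png

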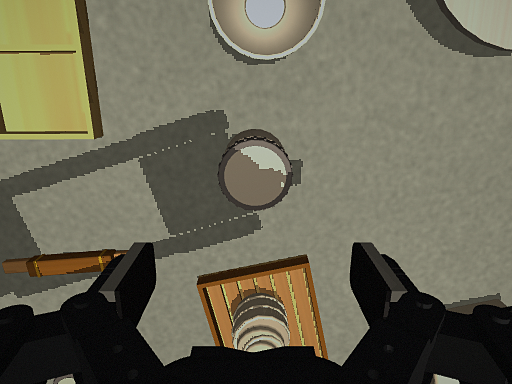

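The large pot's lid is centred at (255,174), about 2 mm off the estimate on each axis. The bowl at (266,5) is clear.

Call:
{"name": "carry_out", "arguments": {"commands": [[[85,2,2,50,0,0,0],[85,2,2,100,0,0,0],[85,2,2,140,0,0,0],[85,2,2,160,0,0,0],[85,2,2,168,0,0,0]]]}}

```text
time: 14.8
tool_pos: [638.3, 224.9, 31.5]
tcp_rot: [-179.9, 0.0, 87.7]
ft_force: [0.5, 0.6, 0.6]
finger_gap: 85.0
```

Call:
{"name": "carry_out", "arguments": {"commands": [[[50,0,0,0,0,0,0],[50,0,0,0,0,0,0],[50,0,0,0,0,0,0],[50,0,0,0,0,0,0],[50,0,0,0,0,0,0]]]}}

```text
time: 15.42
tool_pos: [640.1, 225.7, 34.7]
tcp_rot: [179.8, -0.1, 87.7]
ft_force: [0.5, -1.0, 6.3]
finger_gap: 58.7
```

Call:
{"name": "carry_out", "arguments": {"commands": [[[50,0,0,-15,0,0,0],[50,0,0,-45,0,0,0],[50,0,0,-75,0,0,0],[50,0,0,-98,0,0,0],[50,0,0,-98,0,0,0]]]}}

```text
time: 16.05
tool_pos: [640.3, 225.8, 133.9]
tcp_rot: [179.7, -0.1, 87.7]
ft_force: [0.6, 0.7, -1.5]
finger_gap: 58.8
```

Run:
```python
from w import *
im=cv2.imread("pics/top0_raw.png"); ct=viewer.calibration("top")
hsv=cv2.cvtColor(im,cv2.COLOR_BGR2HSV)
roi=np.zeros(im.shape[:2],bool); roi[165:212,105:182]=1
for s in (40,55):
    m=((hsv[...,1]>s)&(hsv[...,2]>40)&roi).astype(np.uint8)
    c=blob(m,(145,189)); print(s,cv2.minAreaRect(ray(ct,c[:,0],20).astype(np.float32)))
cv2.imwrite("pics/pt.png",np.hstack([cv2.resize(im[165:212,105:182],(0,0),fx=5,fy=5,interpolation=cv2.INTER_CUBIC),cv2.resize(cv2.imread("pics/w4.png")[:157,:130],(312,235))*1]))
```

```text
40 ((447.4744567871094, 343.6383972167969), (186.114501953125, 97.47095489501953), 87.66819763183594)
55 ((447.1959228515625, 343.33563232421875), (184.3839111328125, 94.94141387939453), 87.76334381103516)
```

View pics/pt.png

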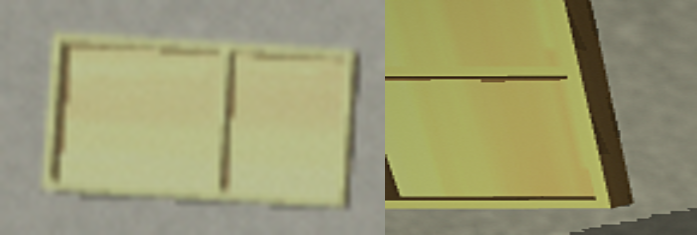

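The pot tray is centred at (447.5,343) with yaw -2.3°, and its wide bay is on the +y side.

Call:
{"name": "carry_out", "arguments": {"commands": [[[50,22,-29,0,0,0,0],[50,60,-80,0,0,0,0],[50,98,-130,0,0,0,0],[50,130,-172,0,0,0,0],[50,148,-196,0,0,0,0]]]}}

```text
time: 16.68
tool_pos: [445.4, 382.0, 128.8]
tcp_rot: [-179.9, 0.1, 87.8]
ft_force: [0.2, 0.4, -0.2]
finger_gap: 59.2
```

Call:
{"name": "carry_out", "arguments": {"commands": [[[50,0,0,20,0,0,0],[50,0,0,50,0,0,0],[50,0,0,75,0,0,0],[50,0,0,85,0,0,0],[50,0,0,85,0,0,0]]]}}

```text
time: 17.3
tool_pos: [448.1, 379.8, 43.8]
tcp_rot: [-179.9, 0.1, 87.7]
ft_force: [0.1, 0.0, -1.3]
finger_gap: 58.7
```

Call:
{"name": "carry_out", "arguments": {"commands": [[[50,0,0,3,0,0,0],[50,0,0,6,0,0,0],[50,0,0,8,0,0,0],[50,0,0,9.5,0,0,0],[50,0,0,9.5,0,0,0]]]}}

```text
time: 17.92
tool_pos: [449.0, 381.3, 38.5]
tcp_rot: [179.9, -0.0, 87.7]
ft_force: [-8.7, -6.1, 19.1]
finger_gap: 59.1
```

Call:
{"name": "carry_out", "arguments": {"commands": [[[50,0,0,-3,0,0,0],[50,0,0,-3.5,0,0,0],[60,0,0,-3.5,0,0,0],[70,0,0,-3.5,0,0,0],[75,0,0,-3.5,0,0,0]]]}}

```text
time: 18.55
tool_pos: [448.5, 380.9, 39.2]
tcp_rot: [-180.0, 0.0, 87.7]
ft_force: [-0.1, 0.2, -0.3]
finger_gap: 75.0
```

Call:
{"name": "carry_out", "arguments": {"commands": [[[75,0,0,0,0,0,0],[75,0,0,-20,0,0,0],[75,0,0,-60,0,0,0],[75,0,0,-110,0,0,0],[75,0,0,-111,0,0,0]]]}}

```text
time: 19.18
tool_pos: [451.6, 383.2, 157.8]
tcp_rot: [179.5, -0.4, 87.7]
ft_force: [0.2, 0.4, 0.2]
finger_gap: 75.0
```

Call:
{"name": "carry_out", "arguments": {"commands": [[[75,-50,0,-20,0,0,0],[75,-105,1,-20,0,0,0],[75,-160,1,-20,0,0,0],[75,-215,2,-20,0,0,0],[75,-270,2,-20,0,0,0]]]}}

```text
time: 19.8
tool_pos: [439.5, 109.5, 170.9]
tcp_rot: [179.9, -0.0, 87.8]
ft_force: [1.2, 0.2, 0.3]
finger_gap: 75.0
```

Call:
{"name": "carry_out", "arguments": {"commands": [[[75,-50,0,0,0,0,0],[75,-100,1,0,0,0,0],[75,-111.5,1.5,0,0,0,0],[75,-111.5,1.5,0,0,0,0],[75,-111.5,1.5,0,0,0,0]]]}}

```text
time: 20.42
tool_pos: [437.0, 0.7, 170.4]
tcp_rot: [180.0, -0.0, 87.8]
ft_force: [-0.1, -0.2, 0.2]
finger_gap: 75.4
```

Run:
```python
from w import *
im,cal=wrist("w5"); print(r.sense()["tool_pos"],r.sense()["tcp_rot"])
for z in (0,52): print(z,cv2.projectPoints(np.float64([[437,-1,z]]),cal["rvec"],cal["tvec"],cal["camera_matrix"],None)[0].ravel())
```

```text
[436.95600217   0.85345284 170.31841877] [-1.79991719e+02 -2.50198904e-02  8.78248974e+01]
0 [251.80408654 169.84790113]
52 [251.63439985 187.21654279]
```

View pics/w5.png

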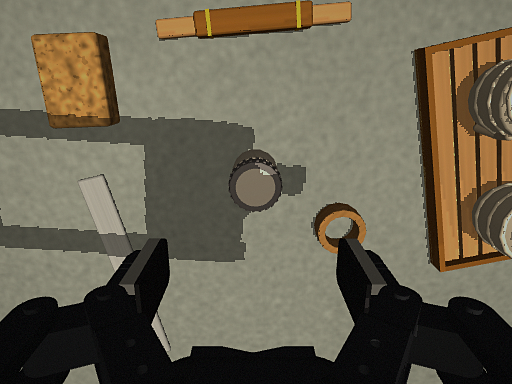

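The small pot's lid is at (255,186), about 2 mm off. The tape at (340,228) is clear of the finger path, and both casts stand in the drying tray at the right.

Call:
{"name": "carry_out", "arguments": {"commands": [[[70,0,2,45,0,0,0],[70,0,2,90,0,0,0],[70,0,2,120,0,0,0],[70,0,2,134,0,0,0],[70,0,2,134,0,0,0]]]}}

```text
time: 21.1
tool_pos: [438.4, 0.3, 35.8]
tcp_rot: [-179.9, -0.0, 87.8]
ft_force: [-0.4, -0.9, -0.5]
finger_gap: 70.2
```

Call:
{"name": "carry_out", "arguments": {"commands": [[[30,0,0,0,0,0,0],[30,0,0,0,0,0,0],[30,0,0,0,0,0,0],[30,0,0,0,0,0,0],[30,0,0,0,0,0,0]]], "grip_force": 30}}

```text
time: 21.72
tool_pos: [440.2, -0.5, 37.9]
tcp_rot: [179.8, -0.0, 87.7]
ft_force: [-2.0, 0.5, 7.2]
finger_gap: 39.3
```

Call:
{"name": "carry_out", "arguments": {"commands": [[[30,0,0,-15,0,0,0],[30,0,0,-45,0,0,0],[30,0,0,-75,0,0,0],[30,0,0,-94,0,0,0],[30,0,0,-94,0,0,0]]]}}

```text
time: 22.35
tool_pos: [440.6, -0.7, 133.0]
tcp_rot: [179.7, 0.0, 87.7]
ft_force: [-0.3, -0.4, -1.4]
finger_gap: 39.0
```

Call:
{"name": "carry_out", "arguments": {"commands": [[[30,25,0,0,0,0,0],[30,70,-1,0,0,0,0],[30,125,-2,0,0,0,0],[30,180,-3,0,0,0,0],[30,230,-4,0,0,0,0]]]}}

```text
time: 22.98
tool_pos: [443.3, 231.1, 129.5]
tcp_rot: [-180.0, 0.0, 87.7]
ft_force: [1.0, -1.3, -0.9]
finger_gap: 39.0
```

Call:
{"name": "carry_out", "arguments": {"commands": [[[30,35,-1,0,0,0,0],[30,63,-1,0,0,0,0],[30,63,-1,20,0,0,0],[30,63,-1,55,0,0,0],[30,63,-1,80,0,0,0]]]}}

```text
time: 23.6
tool_pos: [444.1, 291.9, 47.8]
tcp_rot: [-179.9, 0.1, 87.7]
ft_force: [0.5, -0.1, -0.7]
finger_gap: 39.2
```

Call:
{"name": "carry_out", "arguments": {"commands": [[[30,0,0,3,0,0,0],[30,0,0,6,0,0,0],[30,0,0,8,0,0,0],[30,0,0,9.5,0,0,0],[30,0,0,9.5,0,0,0]]]}}

```text
time: 24.22
tool_pos: [446.3, 292.9, 42.0]
tcp_rot: [179.9, -0.1, 87.7]
ft_force: [-2.0, -0.1, 4.3]
finger_gap: 39.2
```

Call:
{"name": "carry_out", "arguments": {"commands": [[[45,0,0,0,0,0,0],[58,0,0,0,0,0,0],[58,0,0,0,0,0,0],[58,0,0,0,0,0,0]]]}}

```text
time: 24.72
tool_pos: [445.4, 292.4, 40.7]
tcp_rot: [-180.0, 0.0, 87.7]
ft_force: [0.2, -0.2, -0.1]
finger_gap: 57.8
```

Call:
{"name": "carry_out", "arguments": {"commands": [[[58,0,0,-20,0,0,0],[58,0,0,-60,0,0,0],[58,0,0,-110,0,0,0],[58,0,0,-129.5,0,0,0],[58,0,0,-129.5,0,0,0]]]}}

```text
time: 25.35
tool_pos: [446.5, 293.0, 171.8]
tcp_rot: [179.8, -0.1, 87.7]
ft_force: [-0.1, -0.6, -0.2]
finger_gap: 57.8
```

Call:
{"name": "carry_out", "arguments": {"commands": [[[58,-17,0,0,0,0,8.6],[58,-34,0,0,0,0,17.3],[58,-51,0,0,0,0,25.9],[58,-68,0,0,0,0,34.6],[58,-86,0.5,0,0,0,43.2]]]}}

```text
time: 25.98
tool_pos: [441.2, 205.5, 167.5]
tcp_rot: [-179.9, 0.2, 44.3]
ft_force: [0.1, 0.1, 0.8]
finger_gap: 57.7
```

Call:
{"name": "carry_out", "arguments": {"commands": [[[58,-13,12,0,0,0,8.6],[58,-26,24,0,0,0,17.3],[58,-38,36,0,0,0,25.9],[58,-51,48,0,0,0,34.6],[58,-63.5,59.6,0,0,0,43.2]]]}}

```text
time: 26.6
tool_pos: [437.7, 118.7, 167.6]
tcp_rot: [180.0, 0.2, 1.0]
ft_force: [0.0, 0.0, 0.1]
finger_gap: 58.0
```

Call:
{"name": "carry_out", "arguments": {"commands": [[[58,0,0,0,0,0,0],[58,0,0,0,0,0,0],[58,0,0,0,0,0,0],[58,0,0,0,0,0,0]]]}}

```text
time: 27.1
tool_pos: [439.1, 120.0, 170.1]
tcp_rot: [-180.0, 0.0, 1.4]
ft_force: [-0.2, -0.4, -0.7]
finger_gap: 57.9
```

Run:
```python
from w import *
im,cal=wrist("w6"); print(r.sense()["tool_pos"],r.sense()["tcp_rot"])
hsv=cv2.cvtColor(im,cv2.COLOR_BGR2HSV)
m=((hsv[...,1]>110)&(hsv[...,0]<25)).astype(np.uint8)
u=cv2.projectPoints(np.float64([[439,119,16]]),cal["rvec"],cal["tvec"],cal["camera_matrix"],None)[0].ravel()
c=blob(m,u); print(u,cv2.minAreaRect(ray(cal,c[:,0],14).astype(np.float32)))
```

```text
[439.11627935 119.89618243 170.24182192] [-1.79995758e+02  4.30965685e-03  1.40543799e+00]
[254.62430592 172.59598495] ((422.4732971191406, 120.28240966796875), (105.04547882080078, 17.91890525817871), 2.544159173965454)
```

View pics/w6.png

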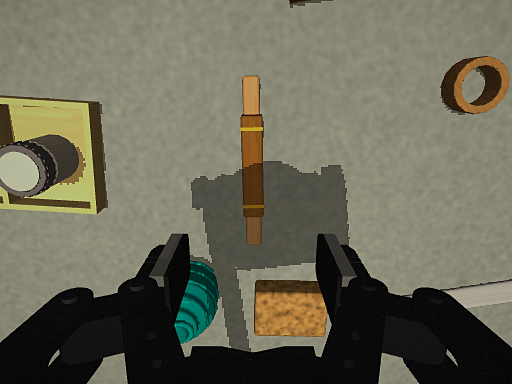

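The model tool lies along world x. Its grip spans rows 114–216 at column 252, and its blade ends are at rows 75 and 244. The small pot stands in the narrow bay at the left.

Run:
```python
from w import *
cal=viewer.calibration("wrist")
print(ray(cal,[(252,114),(254,206)],16).round(1),ray(cal,[(251,75),(254,244)],8).round(1))
```

```text
[[488.5 122.4]
 [408.4 118.7]] [[518.8 123.9]
 [367.  117.6]]
```

Call:
{"name": "carry_out", "arguments": {"commands": [[[50,4,-2,45,0,0,-1.2],[50,4,-2,90,0,0,-1.2],[50,4,-2,125,0,0,-1.2],[50,4,-2,142,0,0,-1.2],[50,4,-2,147,0,0,-1.2]]]}}

```text
time: 27.78
tool_pos: [442.8, 121.7, 22.8]
tcp_rot: [180.0, 0.1, 2.6]
ft_force: [-0.5, -0.3, -0.1]
finger_gap: 49.9
```

Call:
{"name": "carry_out", "arguments": {"commands": [[[40,0,0,0,0,0,0],[10,0,0,0,0,0,0],[10,0,0,0,0,0,0],[10,0,0,0,0,0,0],[10,0,0,0,0,0,0]]]}}

```text
time: 28.4
tool_pos: [444.5, 121.9, 24.8]
tcp_rot: [-180.0, -0.2, 2.5]
ft_force: [-1.4, -0.8, 6.4]
finger_gap: 16.6
```

Call:
{"name": "carry_out", "arguments": {"commands": [[[10,0,0,-15,0,0,0],[10,0,0,-45,0,0,0],[10,0,0,-80,0,0,0],[10,0,0,-107,0,0,0],[10,0,0,-107,0,0,0]]]}}

```text
time: 29.02
tool_pos: [445.2, 122.0, 133.8]
tcp_rot: [-180.0, -0.3, 2.5]
ft_force: [-0.4, -0.0, -0.8]
finger_gap: 16.8
```

Call:
{"name": "carry_out", "arguments": {"commands": [[[10,-1,30,0,0,0,-5],[10,-3,80,0,0,0,-13],[10,-5,135,0,0,0,-21],[10,-7,190,0,0,0,-30],[10,-8.7,244.9,0,0,0,-38.6]]]}}

```text
time: 29.65
tool_pos: [444.3, -124.8, 129.4]
tcp_rot: [-179.9, 0.0, 41.4]
ft_force: [1.6, -0.1, -0.0]
finger_gap: 16.9
```

Call:
{"name": "carry_out", "arguments": {"commands": [[[10,-35,41,0,0,0,-8.6],[10,-75,87,0,0,0,-18],[10,-112,130,0,0,0,-27],[10,-142,165,0,0,0,-34.5],[10,-159.6,185.9,0,0,0,-38.6]]]}}

```text
time: 30.28
tool_pos: [446.2, -370.3, 129.0]
tcp_rot: [-179.9, -0.0, 79.8]
ft_force: [0.4, 0.7, 0.2]
finger_gap: 17.0
```

Call:
{"name": "carry_out", "arguments": {"commands": [[[10,0,0,0,0,0,0],[10,0,0,20,0,0,0],[10,0,0,50,0,0,0],[10,0,0,70,0,0,0],[10,0,0,70,0,0,0]]]}}

```text
time: 30.9
tool_pos: [445.8, -366.0, 57.3]
tcp_rot: [-179.7, -0.2, 79.8]
ft_force: [0.3, 0.5, -0.3]
finger_gap: 17.0
```

Run:
```python
from w import *
im,cal=wrist("w7"); print(r.sense()["tool_pos"],r.sense()["tcp_rot"])
```

```text
[ 446.76735632 -367.16691799   59.09604922] [-1.79879071e+02 -8.58015323e-02  7.97603652e+01]
```

View pics/w7.png

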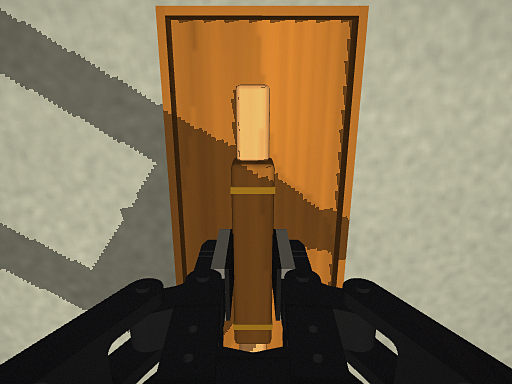

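The tool is held level and centred over the tray, aligned with its length.

Call:
{"name": "carry_out", "arguments": {"commands": [[[10,0,0,12,0,0,0],[10,0,0,22,0,0,0],[10,0,0,29,0,0,0],[10,0,0,32,0,0,0],[10,0,0,33,0,0,0]]]}}

```text
time: 31.58
tool_pos: [447.1, -368.2, 28.8]
tcp_rot: [-179.9, -0.0, 79.7]
ft_force: [-9.9, 9.5, 24.3]
finger_gap: 17.4
```

Call:
{"name": "carry_out", "arguments": {"commands": [[[10,0,0,0,0,0,0],[25,0,0,0,0,0,0],[40,0,0,0,0,0,0],[40,0,0,0,0,0,0],[40,0,0,0,0,0,0]]]}}

```text
time: 32.2
tool_pos: [447.3, -368.4, 27.1]
tcp_rot: [-180.0, -0.0, 79.7]
ft_force: [0.3, 0.1, -0.2]
finger_gap: 40.1
```

Call:
{"name": "carry_out", "arguments": {"commands": [[[40,0,0,-15,0,0,0],[40,0,0,-60,0,0,0],[40,0,0,-115,0,0,0],[40,0,0,-170,0,0,0],[40,0,0,-220,0,0,0]]]}}

```text
time: 32.83
tool_pos: [447.4, -368.5, 251.0]
tcp_rot: [179.9, 0.1, 79.7]
ft_force: [-0.0, -1.0, -0.3]
finger_gap: 39.8
```

Call:
{"name": "carry_out", "arguments": {"commands": [[[40,-45,-36,0,0,0,0],[40,-90,-73,0,0,0,0],[40,-135,-110,0,0,0,0],[40,-180,-146,0,0,0,0],[40,-223,-182,0,0,0,0]]]}}

```text
time: 33.45
tool_pos: [226.9, -556.6, 248.8]
tcp_rot: [180.0, 0.1, 79.7]
ft_force: [1.5, -0.4, -0.7]
finger_gap: 40.1
```

Call:
{"name": "carry_out", "arguments": {"commands": [[[40,0,0,0,0,0,0],[40,0,0,0,0,0,0],[40,0,0,0,0,0,0],[40,0,0,0,0,0,0]]]}}

```text
time: 33.95
tool_pos: [229.6, -554.8, 247.6]
tcp_rot: [180.0, 0.0, 79.8]
ft_force: [-0.1, 1.0, 0.4]
finger_gap: 39.8
```

Run:
```python
from h import *
from bench import viewer
im=viewer.snapshot("top")[:,:,::-1].copy(); cv2.imwrite("pics/top1_raw.png",im); cal=viewer.calibration("top")
sc=viewer.snapshot("scene")[:,:,::-1]
a=cv2.resize(im[80:240,90:440],(800,366),interpolation=cv2.INTER_CUBIC)
b=cv2.resize(sc[140:310,60:450],(535,233),interpolation=cv2.INTER_CUBIC); b=cv2.copyMakeBorder(b,0,0,0,265,cv2.BORDER_CONSTANT)
cv2.imwrite("pics/fin.png",np.vstack([a,b]))
hsv=cv2.cvtColor(im,cv2.COLOR_BGR2HSV); S,V=hsv[...,1],hsv[...,2]
bright=(V>165)&(S<75); col=(S>75)&(V>60)
P=lambda x,y,z:cv2.projectPoints(np.float64([[x,y,z]]),cal["rvec"],cal["tvec"],cal["camera_matrix"],None)[0].ravel()
for n,(x,y),z,m in [("tape",(512,-57),20,col),("castB",(637,56),45,bright),("castA",(655,-42),45,bright),("potL",(449,380),68,bright),("potS",(445,292),56,bright),("bowl",(642,349),42,bright)]:
    c=blob(m,P(x,y,z)); q=ray(cal,c[:,0],z).astype(np.float32)
    print(n,np.round(cv2.minEnclosingCircle(q)[0]),"target",(x,y))
```

```text
tape [512. -57.] target (512, -57)
castB [641.  57.] target (637, 56)
castA [657. -45.] target (655, -42)
potL [445. 336.] target (449, 380)
potS [446. 339.] target (445, 292)
bowl [642. 349.] target (642, 349)
```

View pics/fin.png

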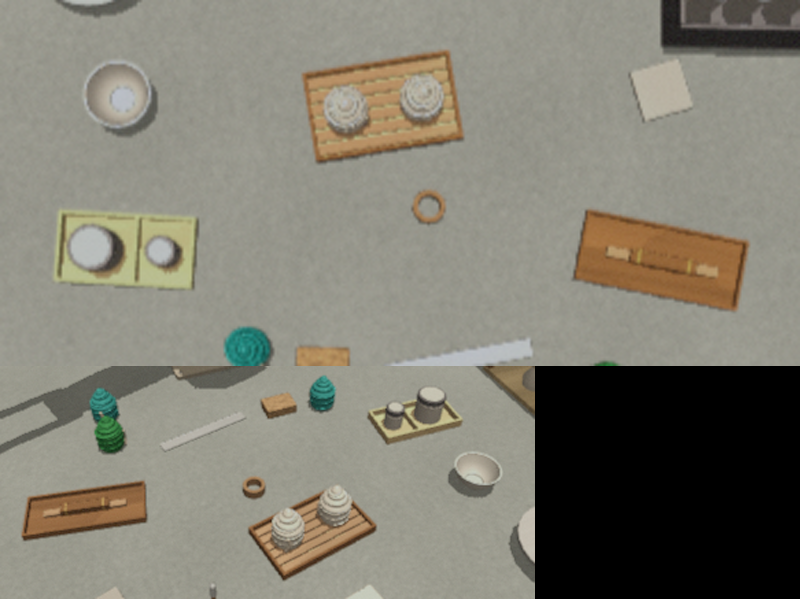

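The final picture shows both casts upright at (346,108) and (422,97). The large pot at (92,247) is in the wide bay and the small pot at (160,252) in the narrow one. The tool lies flat at (662,262), and the bowl and tape haven't moved.

```bash
python3 -c "
from bench import r
print(r.hand_in())"
```

```text
the job is handed in; nothing more can be done
None
```

All five things are in their trays and the job is handed in at about 34 s of the 144 s allowed. No verdict was reported.

- **Casts:** both stand upright in the drying tray at about (641,57) and (657,−45) mm, roughly 103 mm between axes.
- **Pots:** in the last pictures the large pot stands in the wide bay and the small one in the narrow bay. The automatic position check failed for both, because the colour mask merged the pots with the bright tray. Their positions rest on those pictures and on where the arm released them, about 1 mm from each bay's centre.
- **Modelling tool:** in the last picture it lies flat, lengthwise in the middle of its tray. It was released at about (447,−368) mm, 79.7°, against a measured tray centre of (447,−369) mm, 79.7°.
- **Bowl and tape:** both read the same as at the start, to within 1 mm.
- **Forces:** the highest wrist reading at the end of any move was about 28 N, while setting down the modelling tool. Readings within moves were not checked.

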